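# Set the watch timing tester's gain lever to its third click

### The arm

A 6-joint arm with a two-finger parallel gripper is mounted at the origin on the work surface. World frame = base frame: x ahead of the robot, y to its left, z up, the work surface at z = 0. Lengths are in m, angles in rad, forces in N, time in s.
With the tool pointing down it reaches from about 0.375 to 0.9 m from the base axis. Payload 3.1 kg.
Tool frame: the origin (TCP) lies on the centre line of the jaws, within the pads' length; the fingertips stand 25 mm ahead of it and the grasp point (between the pads) lies 6 mm ahead of it (manip.tips_ahead is the distance from the TCP to the fingertips, in m); z points along the fingers, y is the direction in which the jaws open and shut (so a half turn about z gives the same grasp; the last joint's range is limited). The gripper opens to 85 mm and grips with 20 to 120 N. Pads are 22 mm wide; open, the fingers measure 114 mm over their backs; the gripper's body (76 mm by 85 mm) begins 54 mm behind the grasp point. The pads swing forward as they close: fully open they stand 13 mm farther back than shut.
Start: joints at [1.113, 0.527, 1.433, -0, 1.181, -0.178], TCP at [0.173, 0.601, 0.256] pointing down, gripper open.
Joint ranges: [-3.08, 3.08], [-0.75, 2.2], [0.22, 2.44], [-1.43, 4.57], [0, 2.65], [-2.85, 2.85]. Speed limits (rad/s): [2.79, 2.79, 3.14, 3.14, 3.14, 3.14].

### API

Orientations are given as a unit quaternion [x, y, z, w].
In Python, from station import manip gives the robot as it stands.
- The arm moves only by the tool play_rows, never from a script. Its argument "steps" is a list that holds one entry, the list of rows, each a list of 6 numbers: the shift along the tool's x, y, z in m, then the turn, a rotation vector about the tool's x, y, z in degrees. In form: [[[x, y, z, rx, ry, rz], ...]]. A call has 1 to 10 rows; each row shifts and turns the commanded pose from where the row before left it, along the tool's axes as they then stand; what a row does not reach is not made up. A row lasts 1/8 s, in which the tool goes at most 62.5 mm and 10.7 degrees, less where a joint would pass 70% of its speed; a pose out of reach is approached as far as the arm can. A call is refused whole if a number of a shift passes 0.0625 or a number of a turn 10.7, either way. A call with a gripper value outside its range is refused whole. "fingers" is the opening, from 0 (shut) to 1 (fully open), set as the call begins (left out, the last holds). The fingers move at their own pace and stop on an object; "squeeze" is the grip in N (left out, the last holds). Time passes only in rows, so rows that do not move let the fingers close. It gives the time, the measured TCP pose, the force and the opening at its end, in the units of the state.
- manip.sense(): the state, without advancing time (a new reading comes with each control period).
- manip.snapshot(name): name is "scene" or "top"; returns a dict with "img" (480x640x3 uint8, red, green, blue), "K" (3x3 intrinsics, pixels), "world_from_camera" (4x4, takes a point from camera to world coordinates). Camera axes: x right, y down, z forward; pixel columns grow to the right and rows downward; lengths in m; the calibration is good to about 2 mm. A picture is of the moment at which its call begins. There is no depth.
- manip.sign_off(): hands the job in, once; it reports no verdict.
Trained networks look in a picture, given as the dict that the camera call returned (one of the last four; its "shot" number tells which), for a name from the list of things; names that differ only in an ending like _2 or _b are one class to them, and where a whole thing is asked for, a point or a joint stands for the part that bears it (a point fixed in the world has none). Each returns a list of dicts, best first, with "score" (0 to 1); they miss things now and then, are a little off and sometimes report something else, mostly with a low value. They report only what shows in the picture. A call takes as long as a camera call.
- manip.regions_of(label, picture): "pixels" (480x640 bool, what is visible of it) and "rect" ([left, top, right, bottom] in pixels, round what is visible of it).
- manip.pinpoint(label, picture): "point" ([column, row] in pixels: a listed point, or the origin of a listed thing).
The state is a dict: "t": time; "q": joint angles; "qd": joint speeds; "tau": joint torques, N m; "tcp_pos": TCP position; "tool_rot": TCP orientation; "force": force on the tool from outside, world axes, zero at the start; "ft_torque": the same for the moment, N m; "finger_gap": opening from 0.0 (shut) to 1.0 (fully open).
Only numpy, scipy, OpenCV 4.12 (cv2) and the standard library are available. Lean on these libraries where they do the work, as an engineer would, in place of code of your own. Each camera call takes 0.05 s, during which the arm holds its last target.

### The job

On the watch timing tester, push the small upright gain lever with a fingertip all the way back to its stop at the orange-marked end, then push it the other way, counting clicks, and leave it resting in the third notch from that stop (the stop itself is not counted) without ever going past the third notch. Only push it by its coloured side faces: do not pinch or grip it. Leave everything else on the bench where it is.

Things in the scene. Friction and masses are not known exactly. Their poses are not given: they have to be found in the camera images.
- tester: Watch timing tester: low champagne-coloured metal box fixed to the bench, 170 mm (its x) by 260 mm (y) by 50 mm high. Origin at the centre of its underside, z up. Flat top at z = 50 mm: a dark lever panel on the robot's side, a display with green bars behind it. The lever slot runs along its y at its x = -30 mm. Only the lever and the bezel stand on the top.
- home_mark (a point): Middle of the slot at the home stop, on the tester's top (its x -30, y -37.5, z 50 mm), flanked by two orange bars. From here towards the tester's +y, pairs of short white bars mark the five notches, 15 mm apart.
- third_notch (a point): Middle of the slot at the third notch, on the tester's top (tester x -30, y +7.5, z 50 mm), 45 mm from the home stop, flanked by the third pair of white bars. The lever's middle plane ends here.
- gain_lever (a joint): Travel of the lever in m along the tester's +y: 0 at the home stop, a notch every 0.015 (third 0.045, fifth 0.075 at the far stop). Starts at the first or second notch or between them. Leaving a notch takes 5 to 6 N; the push needed fades to the midpoint between notches; 2 to 3 mm past it the lever snaps by itself into the next notch (a click) and stays.
- lever_top (a point): Centre of the top of the gain lever, 83 mm above the bench (33 mm above the tester's top). The lever is an upright steel tab 18 mm wide (tester x) and 14 mm thick along its travel including the cheeks; it moves with the lever, with the tester's axes.
- home_cheek (a point): Centre of the outer face of the red cheek on the lever's face towards the home stop (tester -y); push on it to move the lever away from home. 22 mm wide (tester x), 4 mm thick, 24 mm tall, from 3 to 27 mm above the tester's top. The face lies 7 mm from the lever's middle plane.
- far_cheek (a point): Centre of the outer face of the blue cheek on the opposite face (tester +y); push on it to move the lever home. Same size; the face lies 7 mm from the lever's middle plane. Fingers bearing on both cheeks at once count as pinching.
- movement: Bystander: watch movement on a round brass cushion holder, 90 mm across, 35 mm high with its pins. Origin at the centre of its underside.
- loupe: Bystander: black eye loupe standing upright, 41 mm across, 35 mm high. Origin at the centre of its underside.
- screwdriver: Bystander: slim steel screwdriver lying on the bench, 130 mm long along its x, 11 mm thick. Origin on the bench under the middle of its grip.
- bezel: Bystander: gold watch bezel with crystal, 42 mm across, 6 mm thick, lying on the tester's top beside the display. Origin at the centre of its underside.
- tweezers: Bystander: steel tweezers lying on the bench, 125 mm long along their x, 12 mm wide, 6 mm thick. Origin on the bench under their middle.
- jar: Bystander: small glass jar with a blue lid, 42 mm across, 42 mm high. Origin at the centre of its underside.
- parts_tray: Bystander: wooden parts tray, 85 by 65 by 16 mm, with two compartments. Origin at the centre of its underside.

How it is judged:
On the way, in this order (a step that is already met when the one before it is completed fails the run):
1. the lever is back at its home stop (within 3 mm) (value of joint gain_lever below 0.003 m), for 0.1 s.
2. then the lever sits in the third notch (within 3 mm) (value of joint gain_lever between 0.042 and 0.048 m), for 0.2 s.
At the end, for the whole second after the job is handed in: The lever rests in the third notch (45 mm from the home stop, within 3 mm), and every bystander is within 15 mm of where it stood (all of step 2 and velocity of joint gain_lever between -0.01 and 0.01 m/s and distance of each of movement, loupe, screwdriver, bezel, tweezers, jar, parts_tray from where it was at the start of the episode below 0.015 m); the robot touches nothing.
It fails at once if the lever goes more than 7 mm past the third notch, towards the fourth (value of joint gain_lever above 0.052 m).
It fails at once if the lever is pinched: fingers bear with over 1.5 N on both cheeks at once (contact force between the fingers and gain_lever_c1 above 1.5 N and contact force between the fingers and gain_lever_c2 above 1.5 N).
It fails at once if a bystander is pushed, lifted or carried (over 15 mm) (distance of any of movement, loupe, screwdriver, bezel, tweezers, jar, parts_tray from where it was at the start of the episode above 0.015 m).
It also fails if it takes over 61 s, if anything falls off the work surface, if the arm or the gripper's body presses on something with over 40 N, if the wrist force passes 120 N, or if a joint passes its speed limit or range.

## Working session

There is one attempt and no reset: what is moved stays moved. The work goes in short steps, Python scripts to look and compute and a tool call to move; the robot and the scene stay as the last step left them, time stands still between calls to the robot, and variables do not carry over. Pictures are saved under pics/ and viewed, and the job is handed in when it is done.

Besides the shell and the picture viewer there is one more tool, called in YAML: its name, and indented under it one key for each argument. play_rows: Moves the arm, as the interface text tells. Its arguments: {"type":"object","properties":{"steps":{"type":"array"},"fingers":{"type":"number"},"squeeze":{"type":"number"}},"required":["steps"]}

```bash
mkdir -p pics; ls
cat > h.py <<'E'
import numpy as np,cv2
from station import manip
def ray(s,px):
    d=np.linalg.inv(s["K"])@np.array([px[0],px[1],1.]);T=np.array(s["world_from_camera"]);return T[:3,3],T[:3,:3]@d
def atz(s,px,z):
    o,d=ray(s,px);return o+d*(z-o[2])/d[2]
def proj(s,p):
    T=np.linalg.inv(np.array(s["world_from_camera"]));c=T[:3,:3]@p+T[:3,3];u=s["K"]@c;return u[:2]/u[2]
def save(s,n): cv2.imwrite(f"pics/{n}.png",cv2.cvtColor(s["img"],cv2.COLOR_RGB2BGR))
Z=dict(tester=0,home_mark=.05,third_notch=.05,lever_top=.083,home_cheek=.065,far_cheek=.065,bezel=.05,movement=0,loupe=0,jar=0)
E
python3 - <<'E'
from h import *
print(manip.sense())
for n in("scene","top"):
    s=manip.snapshot(n);save(s,n+"0");print(n,np.round(s["world_from_camera"],3).tolist())
    for l,z in Z.items():
        r=manip.pinpoint(l,s)
        for k in r[:2]: print(l,np.round(k["point"],1),round(k["score"],2),np.round(atz(s,k["point"],z),4))
E
```

```text
pics
{'t': 0.0, 'q': array([ 1.11249353e+00,  5.28479215e-01,  1.43391290e+00,  5.48570931e-06,
        1.18139344e+00, -1.78488251e-01]), 'qd': array([-0.00037385, -0.00107227,  0.00167034, -0.00060372,  0.00296039,
       -0.00030904]), 'tau': array([-2.21024675e-04, -4.42356241e+01, -1.78023738e+01, -3.10751775e-04,
        8.52379831e-03, -2.81579581e-06]), 'tcp_pos': array([0.17227457, 0.60009496, 0.25532217]), 'tool_rot': array([ 1.39452243e-01,  9.90228191e-01, -1.04054760e-03, -3.45645149e-04]), 'force': array([0.07468065, 0.71937638, 0.13235173]), 'ft_torque': array([-0.05227511, -0.01753199, -0.01523484]), 'finger_gap': 1.0016025331493872}
scene [[0.738, 0.364, -0.568, 1.28], [0.675, -0.392, 0.626, -0.671], [0.005, -0.845, -0.535, 0.752], [0.0, 0.0, 0.0, 1.0]]
tester [263.8 310.1] 0.59 [ 0.579  -0.0633  0.    ]
home_mark [238.7 291.2] 0.76 [ 0.5471 -0.0974  0.05  ]
third_notch [250.8 282. ] 0.59 [ 0.542  -0.0611  0.05  ]
lever_top [243.2 275.5] 0.49 [ 0.5501 -0.0856  0.083 ]
home_cheek [246.4 285.9] 0.59 [ 0.5609 -0.0884  0.065 ]
far_cheek [188.8 354.9] 0.18 [ 0.6339 -0.280
[... 263 characters left out ...]
003, 0.098], [-0.001, -0.167, -0.986, 0.964], [0.0, 0.0, 0.0, 1.0]]
tester [400.2 248.2] 0.59 [ 0.5819 -0.0576  0.    ]
tester [408.2 259.7] 0.38 [ 0.5592 -0.0719  0.    ]
home_mark [426.4 259.9] 0.83 [ 0.5515 -0.0962  0.05  ]
third_notch [407.2 257.7] 0.78 [ 0.5564 -0.0614  0.05  ]
third_notch [239.  297.9] 0.53 [0.4904 0.2455 0.05  ]
lever_top [421.7 258.3] 0.52 [ 0.5503 -0.0811  0.083 ]
home_cheek [421.5 255.5] 0.5 [ 0.5578 -0.0847  0.065 ]
far_cheek [415.  257.7] 0.41 [ 0.5541 -0.0728  0.065 ]
bezel [363.2 229.8] 0.8 [0.6102 0.017  0.05  ]
movement [295.7 279.2] 0.69 [0.5266 0.1453 0.    ]
loupe [496.8 247.6] 0.64 [ 0.5787 -0.2443  0.    ]
jar [408.8 183. ] 0.95 [ 0.7118 -0.081   0.    ]
```

Run:
```python
import cv2
a=cv2.imread("pics/top0.png")[130:350,240:540];b=cv2.imread("pics/scene0.png")[200:390,150:400]
cv2.imwrite("pics/top0c.png",cv2.resize(a,(800,587),interpolation=cv2.INTER_CUBIC))
cv2.imwrite("pics/scene0c.png",cv2.resize(b,(780,593),interpolation=cv2.INTER_CUBIC))
```

```text
(no output)
```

View pics/top0c.png

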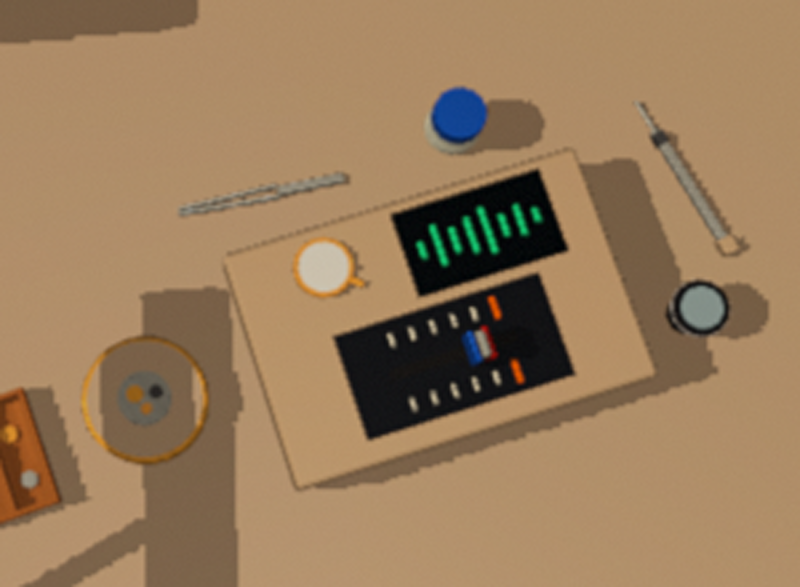

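View pics/scene0c.png

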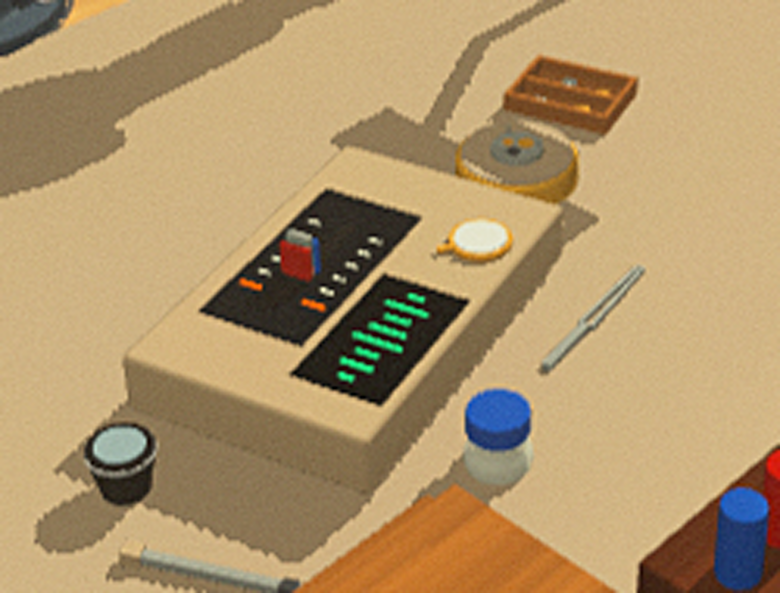

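View pics/scene0.png

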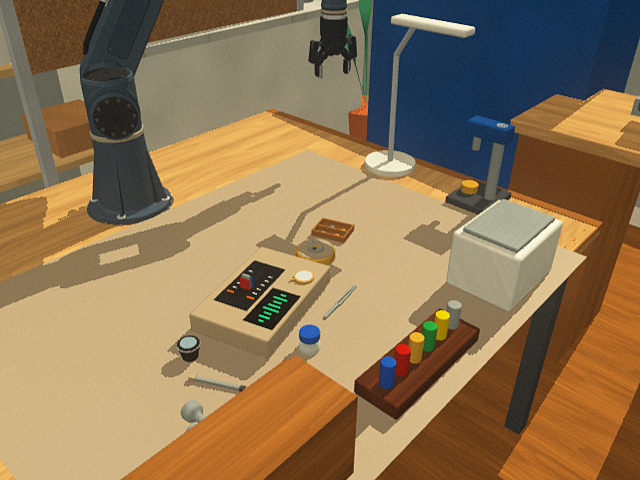

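Run:
```python
from h import *
from scipy.optimize import least_squares
s=manip.snapshot("top");sc=manip.snapshot("scene")
f=lambda x,y:np.array([240+(x+.5)/800*300-.5,130+(y+.5)/587*220-.5])
up=[(494,308),(474,314),(453,321),(432,327),(411,333),(391,340)];lo=[(517,371),(496,377),(475,384),(454,391),(434,398),(413,404)]
P=np.array([atz(s,(f(*a)+f(*b))/2,.05)[:2] for a,b in zip(up,lo)])
T=np.array([[-.03,-.0375+.015*i] for i in range(6)])
C=np.array([atz(s,f(*c),.05)[:2] for c in [(225,255),(575,150),(655,375),(297,488)]])
TC=np.array([[.085,.13],[.085,-.13],[-.085,-.13],[-.085,.13]])
A=np.vstack([P,C]);B=np.vstack([T,TC])
def R(a):return np.array([[np.cos(a),-np.sin(a)],[np.sin(a),np.cos(a)]])
for a,b in((P,T),(C,TC),(A,B)):
    r=least_squares(lambda p:(b@R(p[2]).T+p[:2]-a).ravel(),[.58,-.06,.2],loss="soft_l1",f_scale=.002)
    print(r.x,np.degrees(r.x[2]),np.sqrt((r.fun**2).mean()),"home",R(r.x[2])@T[0]+r.x[:2],"third",R(r.x[2])@T[3]+r.x[:2])
print(np.linalg.norm(P-P[0],axis=1))
# scene orange bars
g=lambda x,y:np.array([150+(x+.5)/780*250-.5,200+(y+.5)/593*190-.5])
print("scene home",atz(sc,(g(251,285)+g(314,304))/2,.05),"corners",[atz(sc,g(*c),.05) for c in[(347,148),(563,205),(370,440),(127,357)]])
```

```text
[ 0.57540995 -0.05736299  0.28141714] 16.124014382059958 0.00012745784672295733 home [ 0.55700446 -0.10171937] third [ 0.54450718 -0.05848954]
[ 0.57502751 -0.05693567  0.27559186] 15.790250339594639 0.0018239693811639786 home [ 0.55636395 -0.10118408] third [ 0.54411871 -0.05788218]
[ 0.57534834 -0.05734327  0.27661696] 15.848984173301297 0.0012083710483793558 home [ 0.55673014 -0.10161079] third [ 0.54444052 -0.05832147]
[0.         0.01477516 0.03007552 0.04524032 0.06005491 0.07484589]
scene home [ 0.556096   -0.10129626  0.05      ] corners [array([0.46275563, 0.03947486, 0.05      ]), array([0.61950506, 0.09010559, 0.05      ]), array([ 0.69282234, -0.15583451,  0.05      ]), array([ 0.53427133, -0.20390996,  0.05      ])]
```

Run:
```python
from h import *
s=manip.snapshot("scene")
print("lamp base",atz(s,(390,165),0),"head if z=.4",atz(s,(393,20),.4),atz(s,(470,32),.4),"tip check",proj(s,manip.sense()["tcp_pos"]))
o,d=ray(s,(393,35));b=atz(s,(390,165),0)
print("pole top at b dist",o+d*np.dot(b[:2]-o[:2],d[:2])/np.dot(d[:2],d[:2]))
u=np.array([-np.sin(.279),np.cos(.279)]);h=np.array([.5567,-.1014])
t=manip.snapshot("top")
for n,ss in(("scene",s),("top",t)):
  for l,o,z in(("lever_top",0,.083),("home_cheek",-.007,.065),("far_cheek",.007,.065)):
    for k in manip.pinpoint(l,ss)[:1]:
        p=atz(ss,k["point"],z)[:2]-h;print(n,l,round(k["score"],2),p@u-o, p@np.array([u[1],-u[0]]))
print(manip.tips_ahead, manip.sense()["t"])
```

```text
lamp base [0.35659061 0.65728891 0.        ] head if z=.4 [0.30116878 0.69912744 0.4       ] [0.52434517 0.72278838 0.4       ] tip check [332.63948003  70.89955126]
pole top at b dist [0.34188016 0.64681777 0.37591335]
scene lever_top 0.6 0.006843356485176978 0.0196535543612758
scene home_cheek 0.64 -0.008972687511941236 0.008887597221457435
scene far_cheek 0.57 0.012522917095868825 0.00015190378379899467
top lever_top 0.66 -0.005283952127750797 0.1392001650017314
top home_cheek 0.68 0.012870357492270963 -0.0014240392299481753
top far_cheek 0.43 0.017907411109622993 0.004514725015035969
0.025 1.6
```

View pics/top0.png

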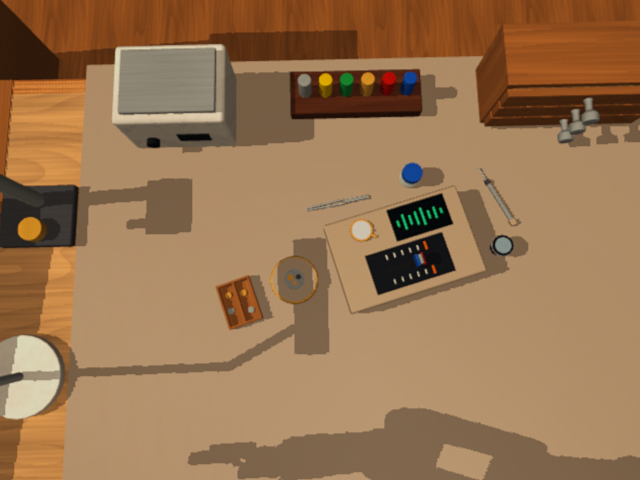

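play_rows:
  steps:
    - [[-0.03,-0.03,0,0,0,0],[-0.03,-0.03,0,0,0,0],[-0.03,-0.03,0,0,0,0],[-0.03,-0.03,0,0,0,0],[-0.03,-0.03,0,0,0,0],[-0.03,-0.03,0,0,0,0],[-0.03,-0.03,0,0,0,0],[-0.03,-0.03,0,0,0,0],[-0.03,-0.03,0,0,0,0],[-0.03,-0.03,0,0,0,0]]
  fingers: 0

```text
t: 2.85
tcp_pos: [0.3788, 0.2283, 0.2566]
tool_rot: [0.139, 0.99, 0.0, 0.0]
force: [0.4, 0.8, 0.3]
finger_gap: 0.002
```

play_rows:
  steps:
    - [[-0.033,-0.031,0,0,0,0],[-0.033,-0.031,0,0,0,0],[-0.033,-0.031,0,0,0,0],[-0.033,-0.031,0,0,0,0],[-0.033,-0.031,0,0,0,0],[-0.033,-0.031,0,0,0,0],[-0.033,-0.031,0,0,0,0],[0,0,0,0,0,0]]

```text
t: 3.85
tcp_pos: [0.5423, -0.0458, 0.2565]
tool_rot: [0.141, 0.99, -0.0, 0.001]
force: [-0.7, -0.4, -0.1]
finger_gap: 0.004
```

play_rows:
  steps:
    - [[0,0,0,0,0,9.67],[0,0,0,0,0,9.67],[0,0,0,0,0,9.67],[0,0,0,0,0,9.67],[0,0,0,0,0,9.67],[0,0,0,0,0,9.65],[0,0,0,0,0,0],[0,0,0,0,0,0]]

```text
t: 4.85
tcp_pos: [0.5398, -0.0423, 0.2564]
tool_rot: [0.601, 0.799, -0.0, -0.0]
force: [0.0, 0.1, -0.8]
finger_gap: 0.001
```

```bash
cat >> h.py <<'E'
from scipy.spatial.transform import Rotation as Ro
H=np.array([.5567,-.1014]);U=np.array([-np.sin(.279),np.cos(.279)]);EX=np.array([U[1],-U[0]])
def st():
    m=manip.sense();p=m["tcp_pos"];M=Ro.from_quat(m["tool_rot"]).as_matrix()
    print("t",round(m["t"],2),"tcp",np.round(p,4),"s",round((p[:2]-H)@U,4),"e",round((p[:2]-H)@EX,4),"tipz",round(p[2]-.025,4),"xdir",round(np.degrees(np.arctan2(M[1,0],M[0,0])),2),"tilt",np.round(M[:,2],3),"F",np.round(m["force"],2),"Fu",round(m["force"][:2]@U,2),"gap",round(m["finger_gap"],3),"q6",round(m["q"][5],2))
    return m
E
python3 - <<'E'
from h import *
st()
s=manip.snapshot("scene");save(s,"s1");cv2.imwrite("pics/s1c.png",cv2.resize(s["img"][120:340,130:400,::-1],(780,635)[:2] and (730,595),interpolation=cv2.INTER_CUBIC))
m=manip.sense();print(proj(s,m["tcp_pos"]),proj(s,m["tcp_pos"]-[0,0,.025]))
E
```

```text
t 4.85 tcp [ 0.5398 -0.0423  0.2564] s 0.0615 e 0.0 tipz 0.2314 xdir 106.14 tilt [-0.  0. -1.] F [ 0.04  0.14 -0.77] Fu 0.13 gap 0.001 q6 -0.57
[251.23411188 186.24356607] [251.99781778 198.28607879]
```

View pics/s1c.png

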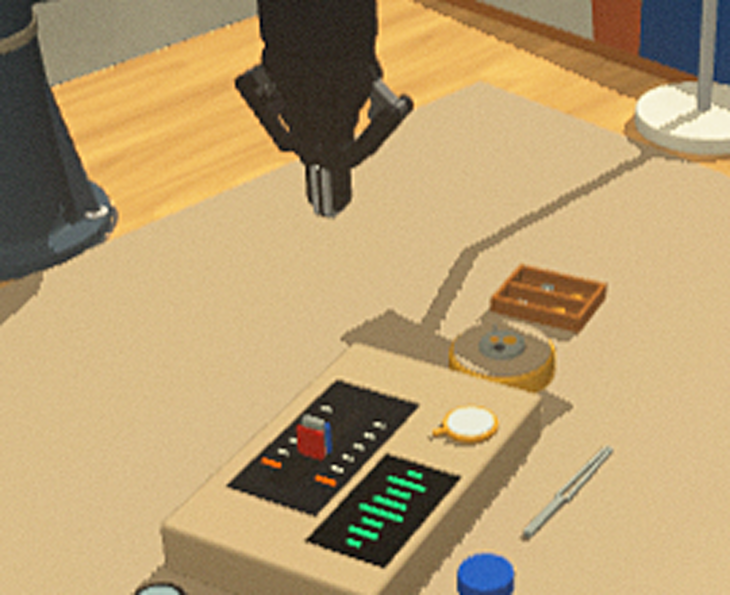

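play_rows:
  steps:
    - [[0,0,0.025,0,0,0],[0,0,0.025,0,0,0],[0,0,0.025,0,0,0],[0,0,0.025,0,0,0],[0,0,0.02,0,0,0],[0,0,0.015,0,0,0],[0,0,0.01,0,0,0],[0,0,0.01,0,0,0],[0,0,0.01,0,0,0],[0,0,0.003,0,0,0]]

```text
t: 6.15
tcp_pos: [0.5399, -0.0428, 0.0878]
tool_rot: [0.602, 0.798, -0.0, -0.0]
force: [-0.3, 0.9, -0.4]
finger_gap: 0.002
```

```bash
cat >> h.py <<'E'
def look(n):
    s=manip.snapshot("scene");a=cv2.resize(s["img"][235:325,190:310,::-1],(780,585),interpolation=cv2.INTER_CUBIC);cv2.imwrite(f"pics/{n}.png",a)
E
python3 -c "
from h import *
st();look('s2')"
```

```text
t 6.15 tcp [ 0.5399 -0.0428  0.0878] s 0.061 e 0.0 tipz 0.0628 xdir 105.97 tilt [-0.001  0.    -1.   ] F [-0.34  0.93 -0.43] Fu 0.99 gap 0.002 q6 -0.56
```

View pics/s2.png

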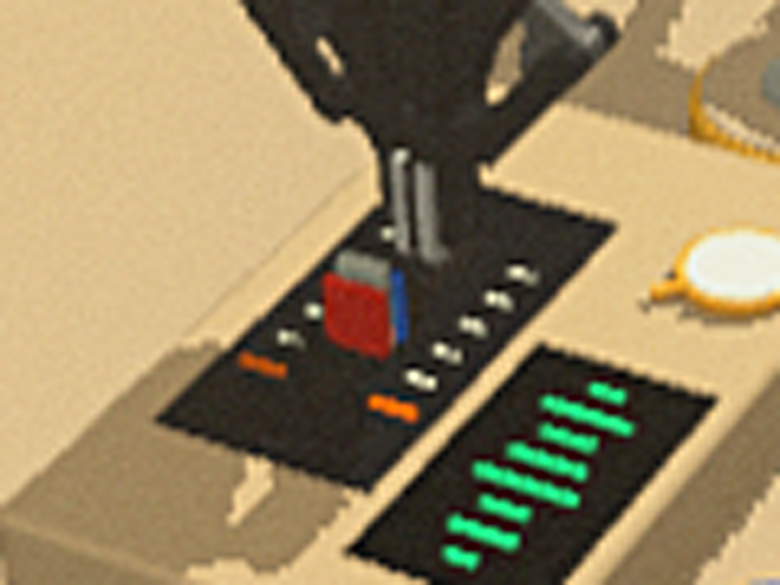

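play_rows:
  steps:
    - [[-0.005,0,0,0,0,0],[-0.005,0,0,0,0,0],[-0.005,0,0,0,0,0],[-0.004,0,0,0,0,0],[-0.004,0,0,0,0,0],[-0.004,0,0,0,0,0],[-0.003,0,0,0,0,0],[-0.003,0,0,0,0,0],[-0.003,0,0,0,0,0]]

```text
t: 7.32
tcp_pos: [0.5496, -0.0758, 0.0884]
tool_rot: [0.602, 0.798, 0.001, -0.001]
force: [0.6, 4.3, 0.9]
finger_gap: -0.001
```

```bash
python3 -c "
from h import *
st();look('s3')"
```

```text
t 7.33 tcp [ 0.5496 -0.0758  0.0884] s 0.0266 e 0.0002 tipz 0.0634 xdir 105.95 tilt [-0.001  0.002 -1.   ] F [0.59 4.27 0.89] Fu 3.94 gap -0.001 q6 -0.62
```

View pics/s3.png

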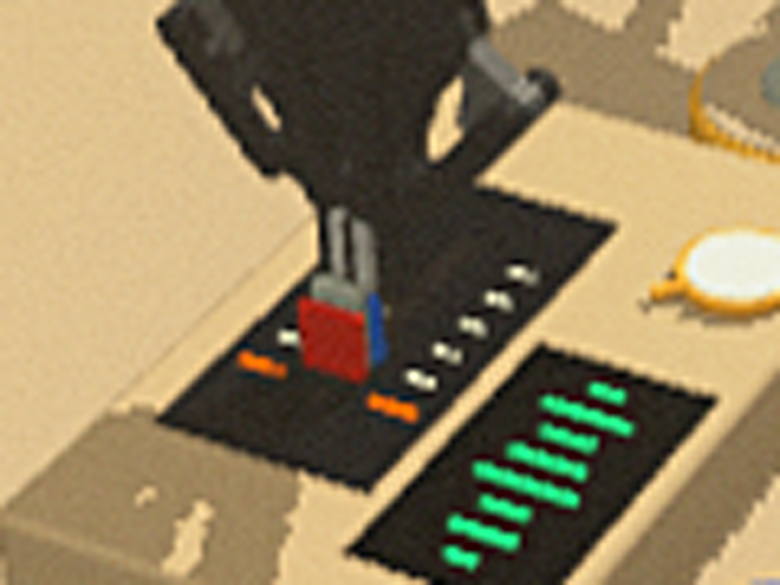

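play_rows:
  steps:
    - [[-0.002,0,0,0,0,0],[-0.002,0,0,0,0,0],[-0.002,0,0,0,0,0],[-0.002,0,0,0,0,0],[0,0,0,0,0,0]]

```text
t: 8.0
tcp_pos: [0.552, -0.0847, 0.0883]
tool_rot: [0.602, 0.798, 0.0, -0.0]
force: [0.8, 3.4, 0.4]
finger_gap: 0.002
```

```bash
python3 -c "
from h import *
st();look('s4')"
```

```text
t 8.0 tcp [ 0.552  -0.0847  0.0883] s 0.0173 e 0.0001 tipz 0.0633 xdir 105.95 tilt [-0.001  0.001 -1.   ] F [0.76 3.41 0.4 ] Fu 3.06 gap 0.002 q6 -0.63
```

View pics/s4.png

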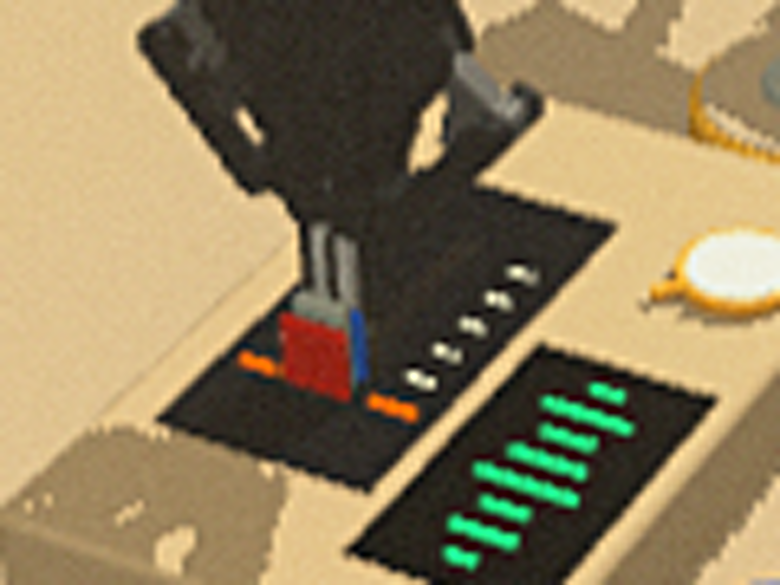

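play_rows:
  steps:
    - [[-0.001,0,0,0,0,0],[-0.001,0,0,0,0,0],[0,0,0,0,0,0]]

```text
t: 8.43
tcp_pos: [0.552, -0.0849, 0.0883]
tool_rot: [0.602, 0.798, 0.001, -0.002]
force: [-0.3, 8.5, 2.9]
finger_gap: 0.002
```

```bash
python3 -c "
from h import *
st()"
```

```text
t 8.43 tcp [ 0.552  -0.0849  0.0883] s 0.0171 e 0.0 tipz 0.0633 xdir 105.92 tilt [-0.002  0.003 -1.   ] F [-0.34  8.53  2.86] Fu 8.29 gap 0.002 q6 -0.63
```

play_rows:
  steps:
    - [[-0.001,0,0,0,0,0],[-0.001,0,0,0,0,0],[0,0,0,0,0,0]]

```text
t: 8.8
tcp_pos: [0.552, -0.0851, 0.0883]
tool_rot: [0.603, 0.798, 0.002, -0.003]
force: [0.7, 14.5, 3.9]
finger_gap: 0.003
```

```bash
python3 -c "
from h import *
st()"
```

```text
t 8.8 tcp [ 0.552  -0.0851  0.0883] s 0.0169 e 0.0 tipz 0.0633 xdir 105.88 tilt [-0.003  0.006 -1.   ] F [ 0.73 14.46  3.9 ] Fu 13.7 gap 0.003 q6 -0.64
```

play_rows:
  steps:
    - [[0.01,0,0,0,0,0],[0.01,0,0,0,0,0],[0,0,-0.02,0,0,0],[0,0,-0.02,0,0,0],[0,0,0,0,0,0],[0,0,0,0,0,0]]

```text
t: 9.55
tcp_pos: [0.5475, -0.0698, 0.1278]
tool_rot: [0.602, 0.798, -0.0, -0.0]
force: [0.8, 0.5, -1.3]
finger_gap: 0.002
```

```bash
python3 -c "
from h import *
st();look('s5')
s=manip.snapshot('scene');t=manip.snapshot('top')
for n,ss in(('scene',s),('top',t)):
  for l,o,z in(('lever_top',0,.083),('home_cheek',-.007,.065),('far_cheek',.007,.065)):
    for k in manip.pinpoint(l,ss)[:1]:
        p=atz(ss,k['point'],z)[:2]-H;print(n,l,round(k['score'],2),p@U-o,p@EX)
"
```

```text
t 9.55 tcp [ 0.5475 -0.0698  0.1278] s 0.0329 e -0.0002 tipz 0.1028 xdir 105.96 tilt [-0.001 -0.    -1.   ] F [ 0.79  0.46 -1.3 ] Fu 0.22 gap 0.002 q6 -0.61
scene lever_top 0.52 -0.0011908742565796223 -0.0040259551074007405
scene far_cheek 0.68 -0.0011371808761418602 -0.005297124390156734
```

View pics/s5.png

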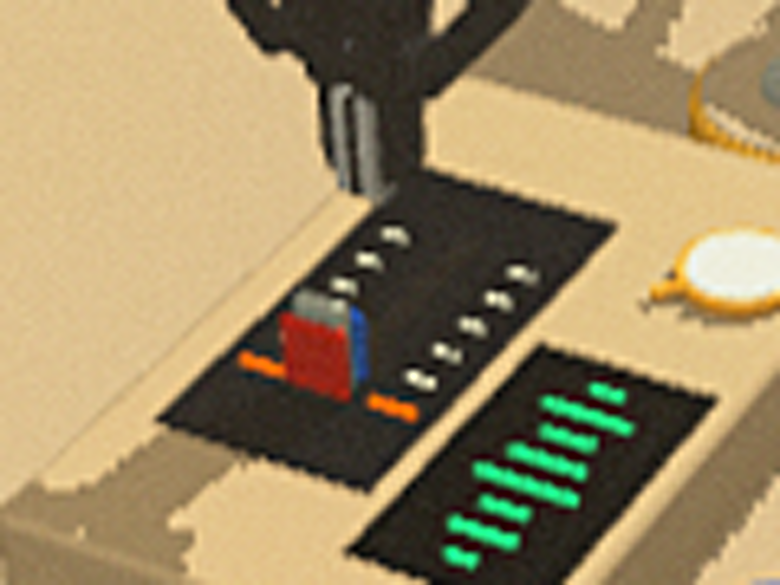

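play_rows:
  steps:
    - [[-0.015,0,0,0,0,0],[-0.02,0,0,0,0,0],[-0.02,0,0,0,0,0],[-0.013,0,0,0,0,0],[0,0,0,0,0,0],[0,0,0.015,0,0,0],[0,0,0.015,0,0,0],[0,0,0.01,0,0,0],[0,0,0,0,0,0],[0,0,0,0,0,0]]

```text
t: 11.25
tcp_pos: [0.5667, -0.135, 0.0883]
tool_rot: [0.602, 0.799, 0.0, 0.0]
force: [0.8, 0.1, 0.5]
finger_gap: 0.001
```

```bash
python3 -c "
from h import *
st();look('s6')"
```

```text
t 11.25 tcp [ 0.5667 -0.135   0.0883] s -0.0351 e 0.0004 tipz 0.0633 xdir 105.99 tilt [ 0. -0. -1.] F [0.75 0.13 0.51] Fu -0.08 gap 0.001 q6 -0.7
```

View pics/s6.png

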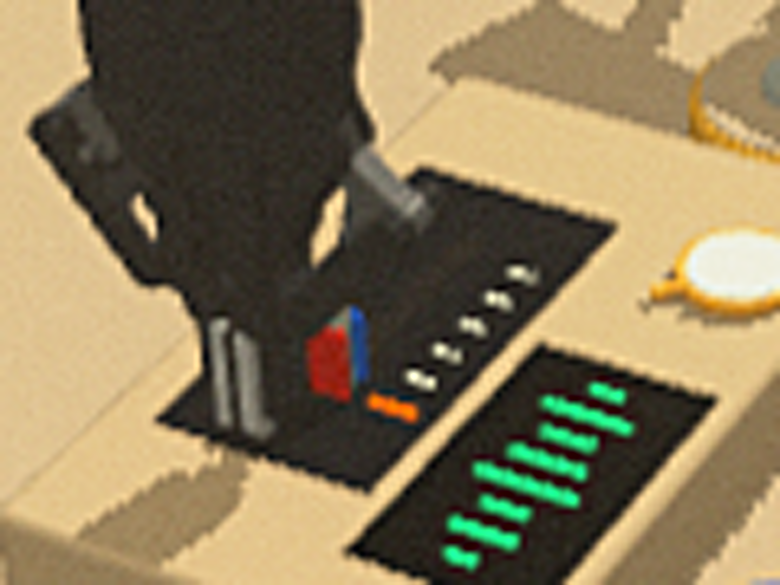

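play_rows:
  steps:
    - [[0.006,0,0,0,0,0],[0.006,0,0,0,0,0],[0.004,0,0,0,0,0],[0.001,0,0,0,0,0],[0.001,0,0,0,0,0],[0.001,0,0,0,0,0],[0,0,0,0,0,0]]

```text
t: 12.18
tcp_pos: [0.5619, -0.1186, 0.0886]
tool_rot: [0.602, 0.799, -0.001, 0.001]
force: [-1.3, -6.1, -0.1]
finger_gap: 0.0
```

```bash
python3 -c "
from h import *
st()"
```

```text
t 12.18 tcp [ 0.5619 -0.1186  0.0886] s -0.018 e 0.0002 tipz 0.0636 xdir 106.0 tilt [ 0.001 -0.003 -1.   ] F [-1.31 -6.15 -0.12] Fu -5.55 gap 0.0 q6 -0.68
```

play_rows:
  steps:
    - [[0.001,0,0,0,0,0],[0.001,0,0,0,0,0],[0.001,0,0,0,0,0],[0.001,0,0,0,0,0]]

```text
t: 12.68
tcp_pos: [0.5608, -0.115, 0.0886]
tool_rot: [0.602, 0.798, -0.001, 0.001]
force: [-1.3, -5.4, 0.6]
finger_gap: -0.001
```

```bash
python3 -c "
from h import *
st()"
```

```text
t 12.68 tcp [ 0.5608 -0.115   0.0886] s -0.0142 e 0.0002 tipz 0.0636 xdir 105.97 tilt [ 0.001 -0.003 -1.   ] F [-1.29 -5.44  0.58] Fu -4.88 gap -0.001 q6 -0.67
```

play_rows:
  steps:
    - [[0.001,0,0,0,0,0],[0.001,0,0,0,0,0],[0.001,0,0,0,0,0],[0,0,0,0,0,0]]

```text
t: 13.18
tcp_pos: [0.559, -0.1093, 0.0881]
tool_rot: [0.602, 0.798, 0.0, -0.001]
force: [-0.4, 0.3, 0.6]
finger_gap: 0.004
```

```bash
python3 -c "
from h import *
st();look('s7')"
```

```text
t 13.18 tcp [ 0.559  -0.1093  0.0881] s -0.0082 e 0.0001 tipz 0.0631 xdir 105.97 tilt [-0.001  0.001 -1.   ] F [-0.39  0.3   0.59] Fu 0.39 gap 0.004 q6 -0.67
```

View pics/s7.png

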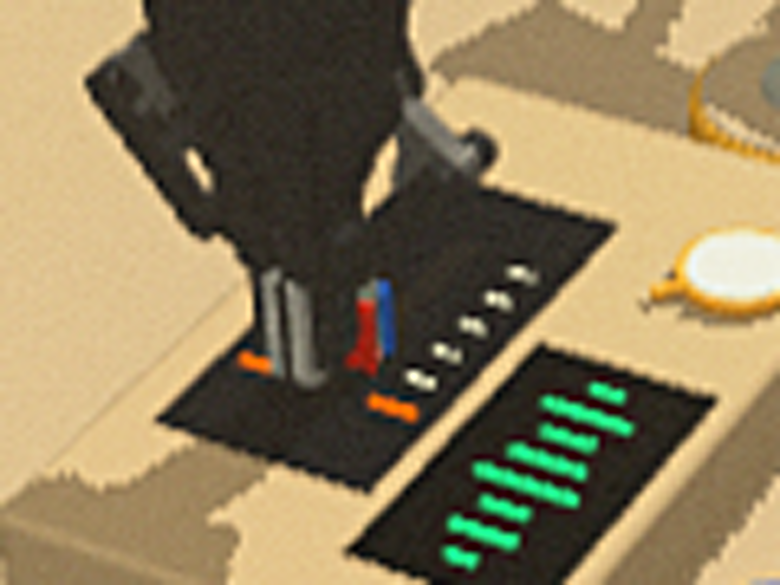

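play_rows:
  steps:
    - [[0.003,0,0,0,0,0],[0.002,0,0,0,0,0],[0.001,0,0,0,0,0],[0.001,0,0,0,0,0],[0.001,0,0,0,0,0],[0.001,0,0,0,0,0],[0.001,0,0,0,0,0],[0.001,0,0,0,0,0]]

```text
t: 14.22
tcp_pos: [0.5571, -0.1019, 0.0884]
tool_rot: [0.602, 0.799, -0.001, 0.002]
force: [-1.3, -6.3, -1.6]
finger_gap: -0.004
```

```bash
python3 -c "
from h import *
st()"
```

```text
t 14.22 tcp [ 0.5571 -0.1019  0.0884] s -0.0006 e 0.0002 tipz 0.0634 xdir 106.01 tilt [ 0.002 -0.003 -1.   ] F [-1.27 -6.33 -1.64] Fu -5.74 gap -0.004 q6 -0.65
```

play_rows:
  steps:
    - [[0.001,0,0,0,0,0],[0.001,0,0,0,0,0],[0.001,0,0,0,0,0],[0.001,0,0,0,0,0],[0,0,0,0,0,0]]

```text
t: 14.85
tcp_pos: [0.5551, -0.095, 0.0884]
tool_rot: [0.602, 0.799, 0.0, -0.0]
force: [-0.7, -0.4, -0.6]
finger_gap: -0.003
```

```bash
python3 -c "
from h import *
st();look('s8')"
```

```text
t 14.85 tcp [ 0.5551 -0.095   0.0884] s 0.0066 e 0.0002 tipz 0.0634 xdir 105.98 tilt [-0.     0.001 -1.   ] F [-0.68 -0.38 -0.64] Fu -0.18 gap -0.003 q6 -0.65
```

View pics/s8.png

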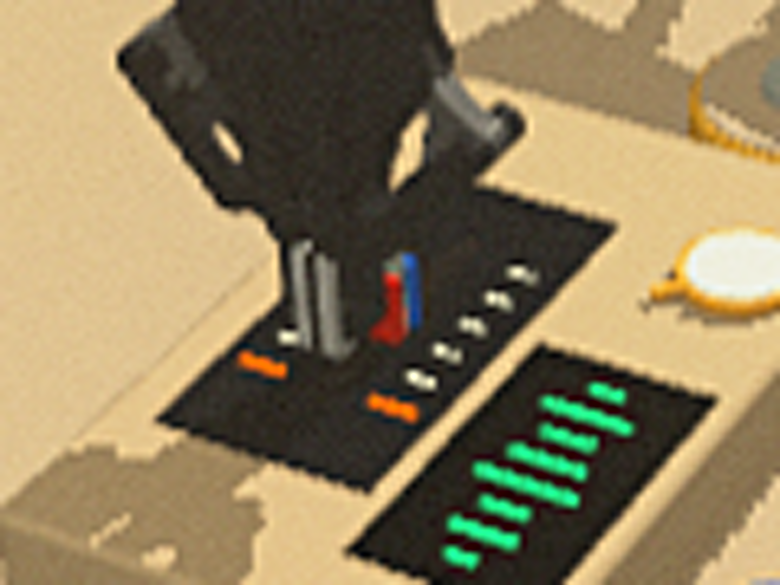

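Second notch reached, lever free of the finger. Same step again for the third.

play_rows:
  steps:
    - [[0.003,0,0,0,0,0],[0.002,0,0,0,0,0],[0.001,0,0,0,0,0],[0.001,0,0,0,0,0],[0.001,0,0,0,0,0],[0.001,0,0,0,0,0],[0.001,0,0,0,0,0],[0.001,0,0,0,0,0]]

```text
t: 15.9
tcp_pos: [0.5529, -0.0874, 0.0884]
tool_rot: [0.602, 0.799, -0.001, 0.002]
force: [-1.3, -7.8, -0.6]
finger_gap: 0.001
```

```bash
python3 -c "
from h import *
st()"
```

```text
t 15.9 tcp [ 0.5529 -0.0874  0.0884] s 0.0145 e 0.0002 tipz 0.0634 xdir 106.01 tilt [ 0.002 -0.003 -1.   ] F [-1.25 -7.75 -0.56] Fu -7.11 gap 0.001 q6 -0.63
```

play_rows:
  steps:
    - [[0.001,0,0,0,0,0],[0.001,0,0,0,0,0],[0.001,0,0,0,0,0],[0.001,0,0,0,0,0],[0,0,0,0,0,0]]

```text
t: 16.52
tcp_pos: [0.5509, -0.0806, 0.0883]
tool_rot: [0.602, 0.799, 0.0, -0.0]
force: [0.3, 0.0, 1.0]
finger_gap: -0.001
```

```bash
python3 -c "
from h import *
st();look('s9')"
```

```text
t 16.52 tcp [ 0.5509 -0.0806  0.0883] s 0.0216 e 0.0002 tipz 0.0633 xdir 105.97 tilt [-0.001  0.001 -1.   ] F [0.28 0.04 0.99] Fu -0.04 gap -0.001 q6 -0.63
```

View pics/s9.png

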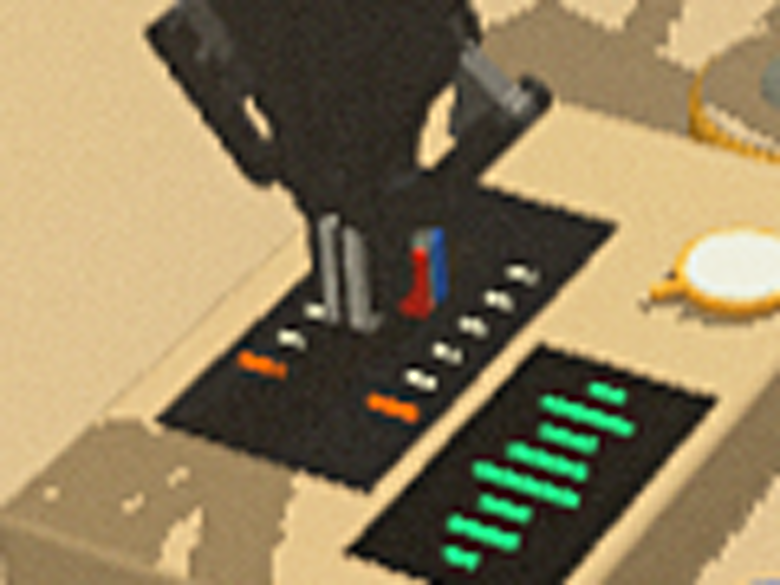

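Third click felt, and the force is back to zero. Backing off and lifting away to check.

play_rows:
  steps:
    - [[-0.01,0,0,0,0,0],[-0.01,0,0,0,0,0],[-0.01,0,0,0,0,0],[0,0,-0.02,0,0,0],[0,0,-0.03,0,0,0],[0,0,-0.03,0,0,0],[0,0,-0.03,0,0,0],[0,0,-0.03,0,0,0],[-0.02,0,-0.03,0,0,0],[0,0,0,0,0,0]]

```text
t: 17.82
tcp_pos: [0.5669, -0.1316, 0.2609]
tool_rot: [0.603, 0.798, 0.001, 0.004]
force: [0.2, 0.5, -0.5]
finger_gap: 0.006
```

```bash
python3 -c "
from h import *
st();look('s10')
s=manip.snapshot('scene');t=manip.snapshot('top');save(t,'t10')
for n,ss in(('scene',s),('top',t)):
  for l,o,z in(('lever_top',0,.083),('home_cheek',-.007,.065),('far_cheek',.007,.065)):
    for k in manip.pinpoint(l,ss)[:1]:
        p=atz(ss,k['point'],z)[:2]-H;print(n,l,round(k['score'],2),p@U-o,p@EX)
"
```

```text
t 17.82 tcp [ 0.5669 -0.1316  0.2609] s -0.0319 e 0.0015 tipz 0.2359 xdir 105.86 tilt [ 0.007 -0.003 -1.   ] F [ 0.2   0.54 -0.52] Fu 0.47 gap 0.006 q6 -0.7
scene lever_top 0.51 0.03998447272654084 -0.003935303271202797
scene home_cheek 0.48 0.04464816435897145 0.002321767430444187
scene far_cheek 0.65 0.04061231449503137 -0.004844844275404292
top lever_top 0.65 0.045608907157550886 0.003912483279682314
top home_cheek 0.65 0.11031793773059347 0.07859715430380788
top far_cheek 0.52 0.04176127899414754 0.003044015687082588
```

View pics/s10.png

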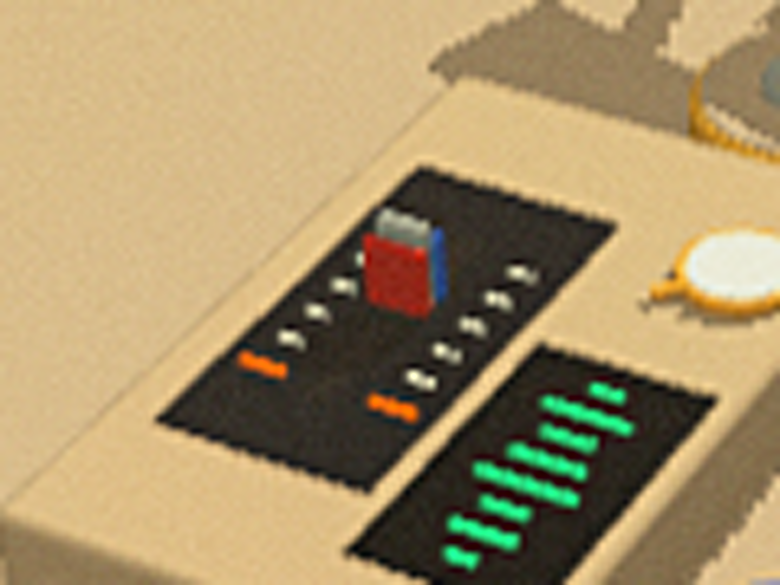

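View pics/t10.png

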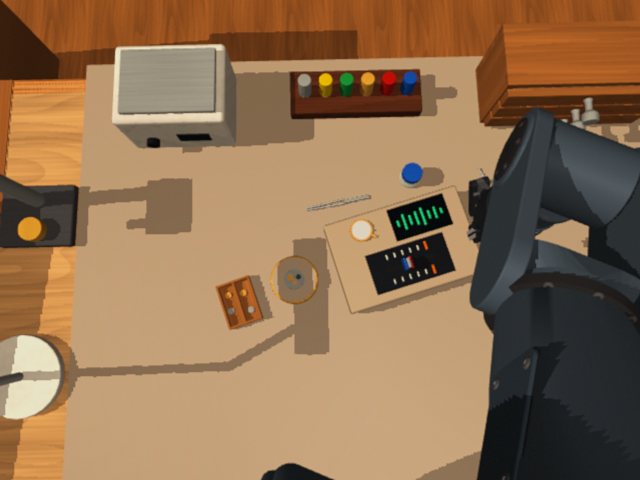

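```bash
python3 -c "
import cv2
a=cv2.imread('pics/t10.png')[225:300,360:460];cv2.imwrite('pics/t10c.png',cv2.resize(a,(780,585),interpolation=cv2.INTER_CUBIC))"
```

```text
(no output)
```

View pics/t10c.png

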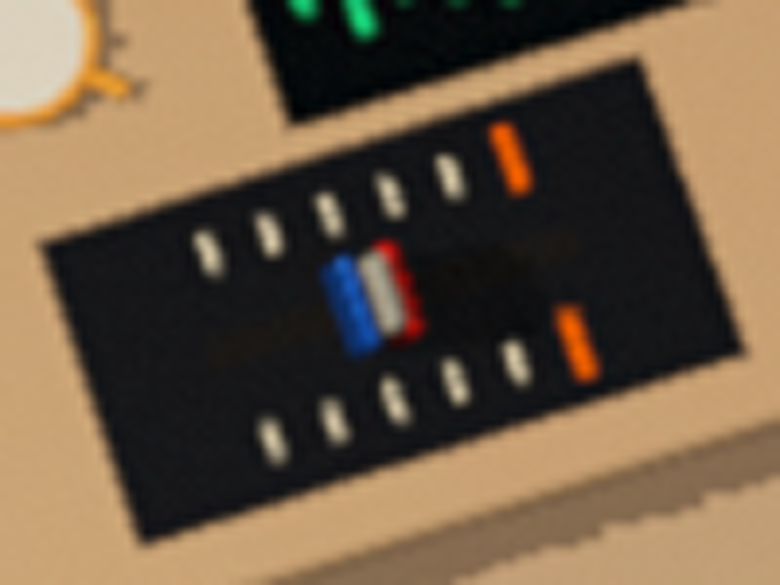

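```bash
python3 -c "
from h import *
st();print(manip.sign_off())"
```

```text
t 18.27 tcp [ 0.5645 -0.1289  0.2575] s -0.0286 e -0.0001 tipz 0.2325 xdir 105.99 tilt [-0.002  0.001 -1.   ] F [-0.52 -0.13 -0.22] Fu 0.02 gap 0.002 q6 -0.7
the job is handed in; nothing more can be done
None
```

The lever is in the third notch, and I handed the job in at 18.3 s. No verdict is reported.

**Pushing:** I kept the fingers shut and pushed the blue cheek until the lever hit its home stop. There the force rose to about 14 N with no further movement. I then went round to the red cheek and pushed it forward three clicks in 1 mm steps. After each click the force fell to zero, and the finger stayed about 5 mm short of the lever.

**Final check:**
- **Lever:** In both camera views it stands between the third pair of white bars. All but one of the network readings put it at 40 to 46 mm; the networks are a little off, and some of these fall below the 42 to 48 mm band. The other one, for the red cheek in the top view, read 110 mm and was plainly a false detection.
- **Arm:** The gripper is well clear above the tester, with no contact force.
- **Bystanders:** The movement, bezel, tweezers, jar and parts tray look unmoved in the last top view. The arm hid the loupe and most of the screwdriver in that picture, so I did not re-check those two, but the gripper never went near them.

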